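Lock a fresh filter cartridge into the fume extractor

ROBOT

A 7-joint arm with a two-finger parallel gripper is mounted at the origin on the work surface. World frame = base frame: x ahead of the robot, y to its left, z up, the work surface at z = 0. Lengths are in m, angles in rad, forces in N, time in s.
With the tool pointing down it reaches from about 0.4 to 0.9 m from the base axis. Payload 5.5 kg.
Tool frame: the origin (TCP) lies at the centre of the arm's flange, where the gripper is bolted on; the fingertips stand 173 mm ahead of it and the grasp point (between the pads) lies 155 mm ahead of it; z points along the fingers, x is the direction in which the jaws open and shut, and the axes are right-handed (so a half turn about z gives the same grasp; the last joint's range is limited). The gripper opens to 85 mm and grips with 20 to 120 N. Pads are 22 mm wide; open, the fingers measure 114 mm over their backs; the gripper's body (76 mm by 85 mm) begins 54 mm behind the grasp point. The pads swing forward as they close: fully open they stand 13 mm farther back than shut.
Start: joints at [-0.887, 0.501, -0.427, 1.55, 0.221, 1.138, -0.21], TCP at [0.265, 0.593, 0.405] pointing down, gripper open.
Joint ranges: [-2.88, 2.88], [-0.31, 2.03], [-1.54, 1.56], [0.2, 2.42], [-1.41, 4.55], [0.19, 2.02], [-2.57, 2.57]. Speed limits (rad/s): [2.57, 2.57, 3.14, 3.14, 3.14, 3.14, 3.14].

INTERFACE

Orientations are given as [roll, pitch, yaw] about the fixed x, y, z axes, in that order (R = Rz(yaw) Ry(pitch) Rx(roll)).
In Python, from workcell import arm gives the robot as it stands. The module is installed in compiled form; this text tells all that it offers. Calls block until the motion is done:
- arm.move_to(position, orientation): joint-space move of the TCP to a pose.
- arm.line_to(position, rot=None, rate=0.15): straight line of the TCP; rot=None keeps the orientation; rate is the mean speed in m/s.
- arm.move_j(angles): joint-space move.
- arm.move_gripper(opening, grip_force=None): finger opening in m; grip_force is the grip in N (None keeps the last); returns when the fingers have stopped.
- arm.sleep(seconds).
- arm.solve_ik(position, orientation): joint angles nearest the present ones, or None.
- arm.snapshot(name): name is "scene" or "top" or "wrist"; returns a dict with "pixels" (400x640x3 uint8, blue, green, red), "z_map" (400x640 float32, m along the optical axis (not along the pixel's ray), 0 where there is no reading), "fx", "fy", "cx", "cy" (pixels), "world_from_camera" (4x4, takes a point from camera to world coordinates). Camera axes: x right, y up, looking along -z (the intrinsics and any distortion apply to the point x, -y, -z); pixel columns grow to the right and rows downward; lengths in m; the calibration is good to about 2 mm. A picture is of the moment at which its call begins.
A pose or a line that the arm cannot do raises arm.IKError and nothing moves.
- arm.close_job(): hands the job in, once; it reports no verdict.
Readings, each from a call of its own:
- arm.read_time_s(): time.
- arm.read_qpos(): joint angles.
- arm.read_joint_vel(): joint speeds.
- arm.read_tau(): joint torques, N m.
- arm.read_tool_pos(): TCP position.
- arm.read_tool_rot(): TCP orientation.
- arm.read_wrist_force(): force on the tool from outside, world axes, zero at the start.
- arm.read_wrist_torque(): the same for the moment, N m.
- arm.read_gripper_width(): finger opening in m.
Only numpy, scipy, OpenCV 4.12 (cv2) and the standard library are available. Lean on these libraries where they do the work, as an engineer would, in place of code of your own. Each camera call takes 0.05 s, during which the arm holds its last target. There are 200 camera calls.

TASK

Fit the white filter cartridge into the round socket on top of the fume extractor: feel its two lugs into the two notches of the clamp ring, press it down against the spring, twist it a quarter turn clockwise (seen from above), then ease off and let go, so that it springs up and stays locked. The ring is thin plastic: never press or twist the cartridge against it with more than 40 N, and leave the other things on the bench where they are.

Things in the scene. Friction and masses are not known exactly. Their poses are not given: they have to be found in the camera images.
- cartridge: The filter cartridge: white plastic, 0.1 to 0.2 kg, upright on the mat. Round body, 56 mm diameter, 45 mm high, bottom edge bevelled 4 mm in over 5 mm. Two lugs at its +x and -x sides reach 35 mm from the axis; each is 8 mm wide and lies 10 to 16 mm above the underside. A half turn about z makes no difference. Origin: centre of the underside, z up along the axis.
- grip (a point): Middle of the flat upright grip bar on the cartridge's top, 63 mm above the cartridge's underside, axes as the cartridge's. The bar is 48 mm long along x (in line with the lugs), 14 mm thick along y, and stands 38 mm above the body's top.
- extractor: The fume extractor: a fixed white box, 200 x 200 x 110 mm high, at any yaw, a grey clamp ring (132 mm wide) on top. Origin: centre of the underside, z up. The ring's two opposite notches lie near its +x and -x sides, but the ring is fixed at an unmeasured turn of up to 0.7 rad either way from x: look, or feel for them. Notches are 10.6 mm wide, open to 38 mm from the axis.
- socket (a point): Centre of the socket, level with the clamp ring's top face, 116 mm above the extractor's underside; axes as the extractor's. Opening 60 mm wide: 2 mm play round the cartridge body. A lug enters its notch when within about 0.04 rad of it. Lugs resting on the ring beside the notches: cartridge underside 10 mm below this point. Cartridge let go in the notches, not turned: 15 mm below.
- spring_seat (a point): Centre of the sprung seat's top face when empty, 15 mm below the socket point. It pushes the cartridge up with 5 N at first and 0.7 N more per mm, to a hard stop 17 mm down. With the cartridge's underside 11 to 17 mm below this point (13 to 17 N) it can turn, clockwise from above, to a stop after 97 degrees; the other way is blocked. The point stays put.
- locked (a point): On the socket's axis, 21 mm below the socket point: here the cartridge's underside rests when locked. At 78 to 97 degrees of turn a pocket in the ring lies above each lug; when eased off there, the spring lifts the lugs 5 mm into the pockets. Let go after less turn, the lugs stay under the lip and the underside 5 mm below this point.
- reel: Bystander: a steel-coloured solder reel, 54 mm diameter, 36 mm high, standing on end. Origin: centre of its underside.
- board_holder: Bystander: a blue circuit-board holder with a red knob, 85 x 150 mm (about 175 mm along y with the knob), 28 mm high. Origin: centre of its underside.
- tip_cleaner: Bystander: a black pot of copper wool for cleaning soldering tips, 80 mm diameter, 56 mm high. Origin: centre of its underside.
- screwdriver: Bystander: a screwdriver lying on the mat, 160 mm long along its x. Origin: middle of its length, on the underside.
Mind the look-alikes: they are no part of the job. Several things have the shape of the cartridge; the one meant has the colours described above.

How it is judged:
On the way, in this order (a step that is already met when the one before it is completed fails the run):
1. the cartridge is carried over the socket, above the ring (horizontal distance between cartridge and socket below 0.03 m and z of cartridge in the frame of socket above -0.004 m), for 0.05 s.
2. the cartridge is pressed down into the socket, its lugs below the ring's lip (underside more than 25 mm below the ring's top) (horizontal distance between cartridge and socket below 0.004 m and z of cartridge in the frame of socket below -0.025 m and angle between cartridge's own z axis and vertical below 0.12 rad), for 0.1 s.
At the end, for the whole second after the job is handed in: The cartridge is locked at rest: within 4 mm of the socket's axis, upright within 0.12 rad, sprung up into the pockets (underside 18.5 to 23.5 mm below the ring's top), its x axis within 0.85 rad of the extractor's y axis (this covers any turn of the ring) (horizontal distance between cartridge and socket below 0.004 m and z of cartridge in the frame of socket between -0.0235 and -0.0185 m and angle between the x axis of cartridge and the y axis of socket, either way round below 0.85 rad and angle between cartridge's own z axis and vertical below 0.12 rad and linear speed of cartridge below 0.01 m/s and angular speed of cartridge below 0.1 rad/s); the robot touches nothing.
It fails at once if the cartridge is pressed or twisted against the extractor, its ring or its spring seat with more than 40 N (contact force between cartridge and extractor above 40 N).
It fails at once if the solder reel is moved more than 20 mm (distance of reel from where it was at the start of the episode above 0.02 m).
It fails at once if the board holder is moved more than 20 mm (distance of board_holder from where it was at the start of the episode above 0.02 m).
It fails at once if the tip cleaner is moved more than 20 mm (distance of tip_cleaner from where it was at the start of the episode above 0.02 m).
It fails at once if the screwdriver is moved more than 20 mm (distance of screwdriver from where it was at the start of the episode above 0.02 m).
It also fails if it takes over 72 s, if anything falls off the work surface, if the arm or the gripper's body presses on something with over 40 N, if the wrist force passes 120 N, or if a joint passes its speed limit or range.

## Working session

There is one attempt and no reset: what is moved stays moved. The work goes in short steps, each a Python script; the robot and the scene stay as the last script left them, time stands still between calls to the robot, and variables do not carry over. Pictures are saved under pics/ and viewed, about 8 in all and at most 12, crops included, and the job is handed in when it is done.

```bash
mkdir -p pics
cat > h.py <<'E'
import numpy as np, cv2, pickle
from workcell import arm
def snap(n,f):
    s=arm.snapshot(n); cv2.imwrite(f'pics/{f}.png',s['pixels']); pickle.dump(s,open(f'pics/{f}.pkl','wb')); return s
def load(f): return pickle.load(open(f'pics/{f}.pkl','rb'))
def cloud(s):
    d=s['z_map'].astype(float); v,u=np.mgrid[:d.shape[0],:d.shape[1]]
    P=np.stack([(u-s['cx'])/s['fx']*d,-(v-s['cy'])/s['fy']*d,-d],-1)
    T=np.array(s['world_from_camera']); W=P@T[:3,:3].T+T[:3,3]; W[d<=0]=np.nan; return W
E
python3 - <<'E'
from h import *
for n in('top','scene'):
    s=snap(n,n+'0'); print({k:v for k,v in s.items() if k not in('pixels','z_map')}, (s['z_map']>0).mean())
print(arm.read_tool_pos(),arm.read_tool_rot(),arm.read_wrist_force(),arm.read_time_s(),arm.read_gripper_width())
E
```

```text
{'fx': 411.8157809632902, 'fy': 411.8157809632902, 'cx': 324.6984053620395, 'cy': 202.77179129727335, 'world_from_camera': array([[-0.02004305,  0.99869695, -0.04693266,  0.54268125],
       [-0.999707  , -0.02065631, -0.01261835, -0.08612627],
       [-0.01357137,  0.046666  ,  0.99881835,  1.17426943],
       [ 0.        ,  0.        ,  0.        ,  1.        ]])} 0.99598828125
{'fx': 426.44635904337997, 'fy': 426.44635904337997, 'cx': 324.2273131201077, 'cy': 198.73702823777322, 'world_from_camera': array([[-0.64420495, -0.51742337,  0.56326995,  1.05433484],
       [ 0.76473528, -0.4486538 ,  0.46248213,  0.33271576],
       [ 0.01341414,  0.72868568,  0.68471691,  0.66929571],
       [ 0.        ,  0.        ,  0.        ,  1.        ]])} 0.995625
[0.26543248 0.59298031 0.40376915] [-3.14151223e+00  1.75062349e-03  1.15005802e+00] [-0.30074287  0.30904036  0.29907301] 0.1 0.08557312557543792
```

View pics/top0.png

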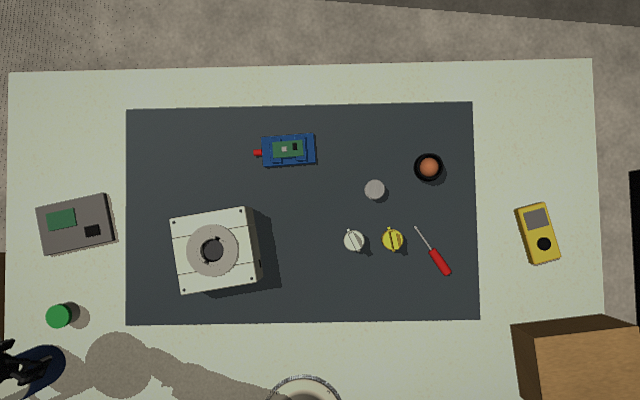

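View pics/scene0.png

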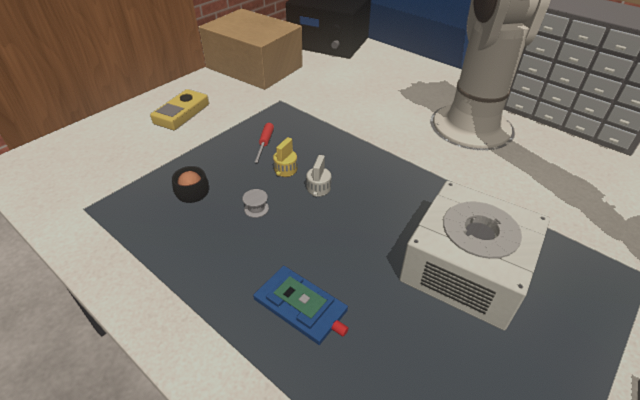

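The white-bodied candidates in the top view are the cartridge at (354,240), the yellow look-alike at (393,239) and the steel reel at (375,189). I choose the white one at (354,240). The socket is at about (212,250). Next I check both in a close crop.

Run:
```python
from h import *
s=load('top0'); W=cloud(s); im=s['pixels']
a=cv2.resize(im[215:265,325:375],(400,400),interpolation=cv2.INTER_CUBIC)
b=cv2.resize(im[220:280,182:242],(400,400),interpolation=cv2.INTER_CUBIC)
cv2.imwrite('pics/crop0.png',np.hstack([a,b]))
def bar(W,lo,hi,c,r=.05):
    m=(W[...,2]>lo)&(W[...,2]<hi)&(np.hypot(W[...,0]-c[0],W[...,1]-c[1])<r); return W[m]
for f in('top0','scene0'):
    W=cloud(load(f))
    c=W[240,354] if f=='top0' else c
    p=bar(W,.072,.09,c); print(f,c,len(p)); 
    q=p[:,:2]; r=cv2.minAreaRect((q*1000).astype(np.float32)); print('bar',q.mean(0),r, np.median(p[:,2]))
    p=bar(W,.03,.06,c); print('body',len(p),(p.max(0)+p.min(0))/2)
    if f=='top0': e=W[250,212].copy()
    p=bar(W,.111,.125,e,.08);(x,y),R=cv2.minEnclosingCircle((p[:,:2]*1000).astype(np.float32)); print('ring',len(p),p.mean(0),(p.max(0)+p.min(0))/2,x,y,R,np.median(p[:,2]))
    p=bar(W,.10,.125,e,.16); print('box',cv2.minAreaRect((p[:,:2]*1000).astype(np.float32)))
```

```text
top0 [ 0.49412117 -0.1475594   0.0854125 ] 96
bar [ 0.49298916 -0.14743727] ((492.832275390625, -147.53741455078125), (46.81383514404297, 13.053301811218262), 25.615869522094727) 0.08549453869448187
body 234 [ 0.49221517 -0.14735113  0.04606938]
ring 2452 [0.47573238 0.22129772 0.11720502] [0.47581612 0.22226146 0.11787704] 476.29742431640625 222.26187133789062 79.97411346435547 0.1176443487575991
box ((477.85894775390625, 219.60452270507812), (200.27915954589844, 201.06419372558594), 8.718235969543457)
scene0 [ 0.49412117 -0.1475594   0.0854125 ] 137
bar [ 0.49371038 -0.14501623] ((490.7536926269531, -147.86471557617188), (49.006011962890625, 14.728687286376953), 25.1374454498291) 0.08559684306953985
body 366 [ 0.49113646 -0.14747313  0.04517721]
ring 4126 [0.48457998 0.22687472 0.11764353] [0.47638833 0.2224025  0.11684802] 476.28369140625 222.28466796875 79.97929382324219 0.11897356586037094
box ((475.33074951171875, 219.62875366210938), (203.81263732910156, 200.0243682861328), 8.720987319946289)
```

View pics/crop0.png

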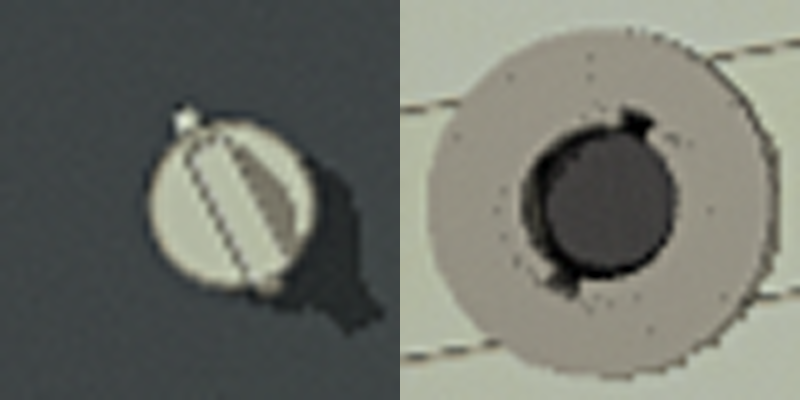

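The crop confirms a white cartridge, with its bar and lugs at about 25° yaw. The ring's notches, at crop (637,122) and (563,282), give about -26°, and the extractor's yaw is about 8.7°. I go over the socket for a closer look, then over the cartridge.

Run:
```python
from h import *
r=np.radians
C=[.492,-.1475];S=[.4765,.221]
for base in(115.4,-64.6):
    for p,z,d in((C,.226,0),(S,.40,-51.4),(S,.25,-51.4),(S,.23,-100),(S,.24,-147)):
        q=arm.solve_ik([*p,z],[np.pi,0,r(base+d)]); print(base,z,d,None if q is None else np.round(q,2))
arm.move_to([S[0]-.04,S[1],.45],[np.pi,0,r(64)])
s=snap('wrist','w0'); print(np.round(s['world_from_camera'],3),s['fx'],arm.read_time_s(),arm.read_wrist_force())
```

```text
115.4 0.226 0 [ 0.37  0.49 -0.16  2.02  0.13  0.63  2.14]
115.4 0.4 -51.4 [-0.19  0.27 -0.34  1.87  0.11  1.02  0.54]
115.4 0.25 -51.4 [-0.23  0.48 -0.32  1.98  0.22  0.71  0.44]
115.4 0.23 -100 [-0.36  0.5  -0.16  1.99  0.12  0.66 -0.32]
115.4 0.24 -147 [-0.48  0.48 -0.    1.99  0.    0.67 -1.04]
-64.6 0.226 0 [-0.03  0.51  0.33  2.04 -0.26  0.64 -0.65]
-64.6 0.4 -51.4 [-1.47  0.62  1.36  1.91 -0.66  1.18 -1.89]
-64.6 0.25 -51.4 [-1.31  0.8   1.13  2.02 -0.91  0.96 -1.72]
-64.6 0.23 -100 [ 0.1   0.62 -0.74  1.98  0.59  0.77  2.42]
-64.6 0.24 -147 [-0.03  0.55 -0.57  1.98  0.43  0.74  1.73]
[[ 0.437 -0.864 -0.25   0.371]
 [ 0.899  0.42   0.121  0.253]
 [ 0.001 -0.278  0.961  0.419]
 [ 0.     0.     0.     1.   ]] 337.23686317333056 1.675 [-0.93005403  0.94901136  0.82927367]
```

View pics/w0.png

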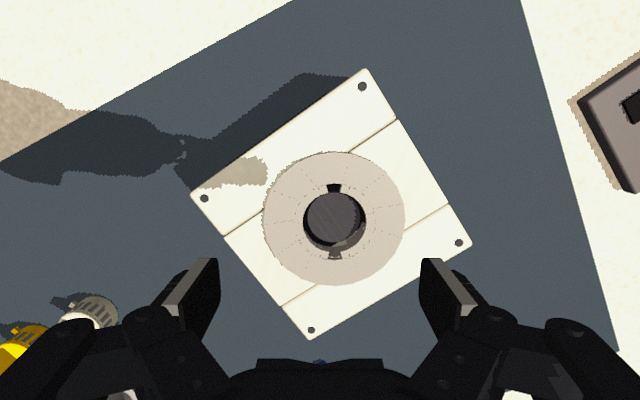

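The view shows the ring centred at about (334,218), with notches at (334,188) and (334,255). I measure these numerically and look at the cartridge from close by.

Run:
```python
from h import *
r=np.radians
s=load('w0'); T=s['world_from_camera']
def ray(u,v,z):
    d=T[:3,:3]@np.array([(u-s['cx'])/s['fx'],-(v-s['cy'])/s['fy'],-1]); return (T[:3,3]+d*(z-T[2,3])/d[2])
for z in(.116,.118):
    a,b=ray(334.5,187,z),ray(334.5,257,z); print(z,(a+b)/2,np.hypot(*(a-b)[:2]),np.degrees(np.arctan2(*(a-b)[1::-1])))
W=cloud(s); c=ray(334,218,.117); 
rr=np.hypot(W[...,0]-.4765,W[...,1]-.221)
top=W[(rr>.045)&(rr<.06)]; print('ring z',np.nanmedian(top[:,2]))
box=W[(rr>.075)&(rr<.095)]; print('box z',np.nanmedian(box[:,2]))
zr=np.nanmedian(top[:,2]);zm=(zr+np.nanmedian(box[:,2]))/2
ringm=(rr<.075)&(W[...,2]>zm)
from scipy.optimize import least_squares
hole=((rr<.05)&(W[...,2]<zr-.004))|((rr<.05)&np.isnan(W[...,2]))
hole=hole.astype(np.uint8)
cs,_=cv2.findContours(hole,cv2.RETR_EXTERNAL,cv2.CHAIN_APPROX_NONE); k=max(cs,key=cv2.contourArea)[:,0]
P=np.array([ray(u,v,zr) for u,v in k])[:,:2]
f=least_squares(lambda x:np.hypot(*(P-x[:2]).T)-x[2],[.4765,.221,.03],loss='soft_l1',f_scale=.001).x; print('hole',f)
D=P-f[:2]; R=np.hypot(*D.T); n=D[R>.0345]; a=np.degrees(np.arctan2(n[:,1],n[:,0]));print(np.round(np.sort(a),1),np.round(R.max(),4))
o=cv2.findContours(ringm.astype(np.uint8),cv2.RETR_EXTERNAL,cv2.CHAIN_APPROX_NONE)[0];k=max(o,key=cv2.contourArea)[:,0]
P=np.array([ray(u,v,zr) for u,v in k])[:,:2]
print('outer',least_squares(lambda x:np.hypot(*(P-x[:2]).T)-x[2],[.4765,.221,.066],loss='soft_l1',f_scale=.001).x)
arm.move_to([.475,-.14,.36],[np.pi,0,r(115.4)])
s=snap('wrist','w1')
W=cloud(s);C=np.array([.492,-.1475]);rr=np.hypot(W[...,0]-C[0],W[...,1]-C[1])
p=W[(rr<.04)&(W[...,2]>.078)&(W[...,2]<.095)]; print('bar',len(p),np.median(p[:,2]),cv2.minAreaRect((p[:,:2]*1000).astype(np.float32)))
print('mat',np.nanmedian(W[(rr>.05)&(rr<.07)][:,2]),arm.read_time_s())
```

```text
0.116 [0.47502211 0.2191589  0.116     ] 0.07070208670234476 154.79086771999567
0.118 [0.47433618 0.21938407 0.118     ] 0.07023601378291006 154.79086771999567
ring z 0.34556888481512094
box z 0.11469652315212353
hole [0.3969073  0.24538265 0.0121779 ]
[] 0.0125
outer [0.66513973 0.12222362 0.25735911]
bar 1133 0.08600468039358966 ((487.8792419433594, -149.08770751953125), (47.527679443359375, 13.818794250488281), 24.951393127441406)
mat 0.2441205817498478 3.2167
```

View pics/w1.png

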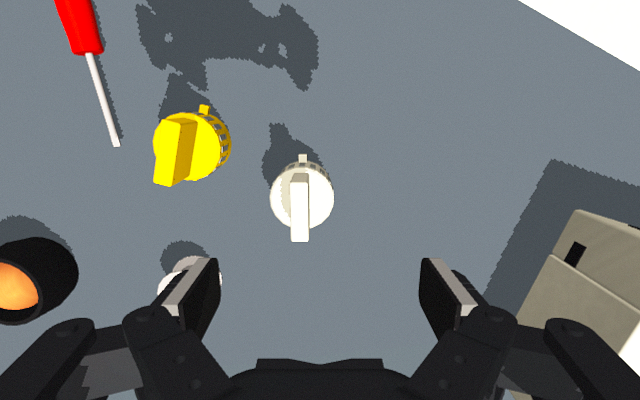

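The white cartridge is at (300,195), with its bar along the image's vertical, and the jaws at y≈300 straddle it correctly. The hole fit picked up finger pixels, so I redo it with a height filter and then grasp.

```bash
cat >> h.py <<'E'
from scipy.optimize import least_squares
def circ(P,r0):
    c=P.mean(0); return least_squares(lambda x:np.hypot(*(P-x[:2]).T)-x[2],[*c,r0],loss='soft_l1',f_scale=.0007).x
def socket(f,S=(.4765,.221)):
    s=load(f);T=np.array(s['world_from_camera']);W=cloud(s);z=W[...,2]
    rr=np.hypot(W[...,0]-S[0],W[...,1]-S[1])
    zr=np.nanmedian(z[(rr>.045)&(rr<.06)&(z<.13)]);zb=np.nanmedian(z[(rr>.075)&(rr<.095)&(z<.13)&(z>.1)])
    ring=((rr<.08)&(z>(zr+zb)/2)&(z<.13)).astype(np.uint8)
    cs,h=cv2.findContours(ring,cv2.RETR_CCOMP,cv2.CHAIN_APPROX_NONE)
    out=[zr,zb]
    g=lambda k:np.array([(T[:3,3]+d*(zr-T[2,3])/d[2])[:2] for d in (T[:3,:3]@np.array([(u-s['cx'])/s['fx'],-(v-s['cy'])/s['fy'],-1]) for u,v in k)])
    o=max(cs,key=cv2.contourArea); out.append(circ(g(o[:,0]),.066))
    hs=[c for c,hh in zip(cs,h[0]) if hh[3]>=0]; k=max(hs,key=cv2.contourArea)
    P=g(k[:,0]);c=circ(P,.03);out.append(c)
    D=P-out[2][:2];R=np.hypot(*D.T);a=np.degrees(np.arctan(D[R>.0345,1]/D[R>.0345,0]));out+= [np.round(np.sort(a),0),R.max()]
    return out
E
python3 - <<'E'
from h import *
for f in('top0','w0','scene0'):
    try: print(f,*socket(f),sep='\n  ')
    except Exception as e: print(f,e)
r=np.radians; rot=[np.pi,0,r(115.3)]
c=[.4905,-.148]
arm.move_gripper(.05)
arm.move_to([*c,.29],rot); arm.line_to([*c,.226]); f0=arm.read_wrist_force(); print(f0)
arm.move_gripper(0,60); print(arm.read_gripper_width(),arm.read_wrist_force())
arm.line_to([*c,.33],rate=.2); print(arm.read_wrist_force(),arm.read_gripper_width(),arm.read_tool_pos(),arm.read_time_s())
snap('scene','s1')
E
```

```text
top0
  0.11867571160891588
  0.11294947158402868
  [0.4779821  0.22002786 0.06579546]
  [0.47776406 0.22002161 0.03150864]
  [-37. -37. -35. -35. -33. -30. -28. -27. -25. -22. -21. -18. -17. -15.
 -13. -12. -10.]
  0.042176546001836915
w0
  0.11903288520497779
  0.11315559233058159
  [0.473466   0.21945732 0.06631771]
  [0.47299146 0.21958874 0.03040739]
  [-37. -37. -36. -36. -36. -35. -35. -34. -33. -33. -32. -31. -30. -30.
 -29. -29. -28. -27. -26. -26. -25. -24. -24. -23. -22. -21. -21. -19.
 -19. -18. -18. -17. -17. -15. -15. -14. -13. -13. -13. -13. -13. -12.]
  0.0387210889369249
scene0
  0.11975071659911568
  0.1138305151246014
  [0.4759316  0.21958662 0.06657693]
  [0.47616988 0.21959394 0.0304004 ]
  [-34. -33. -32. -29. -28. -26. -24. -22. -21. -20. -16. -16. -15. -13.
 -13. -12.]
  0.03875011913348096
[ 0.62234108 -0.22846294  0.87216261]
0.012853828285359716 [-0.5222758  -0.7499221   6.72409296]
[ 0.32837373  0.18088113 -1.43458431] 0.013390868374001792 [ 0.48986169 -0.14785864  0.32921255] 5.7083
```

View pics/s1.png

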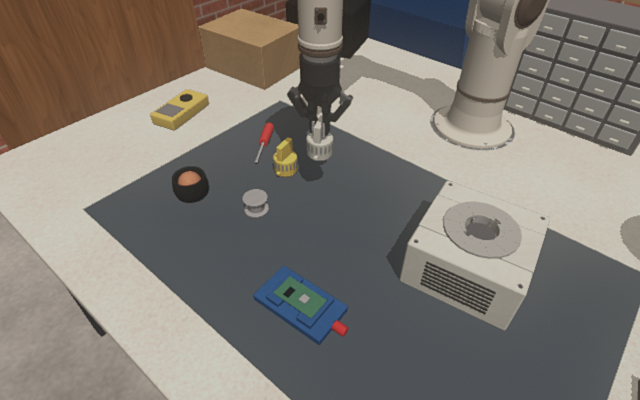

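Gripped firmly: the width is 13.4 mm and the weight shows as about 1.5 N on the wrist. All three cameras give the same cartridge-to-socket offset, about (-14.8, +367.6) mm. I carry the cartridge over the socket with its lugs at -25° and check there.

Run:
```python
from h import *
r=np.radians; rot=[np.pi,0,r(65)]; S=[.4757,.2195]
arm.line_to([*arm.read_tool_pos()[:2],.40],rate=.25)
arm.move_to([*S,.40],rot); arm.line_to([*S,.346],rate=.1); arm.sleep(.2)
print(arm.read_tool_pos(),arm.read_tool_rot(),arm.read_wrist_force(),arm.read_time_s())
s=snap('scene','s2'); im=s['pixels']; w=snap('wrist','w2')['pixels']
a=cv2.resize(im[150:280,410:550],(560,520),interpolation=cv2.INTER_CUBIC)
cv2.imwrite('pics/c2.png',a); 
W=cloud(s);z=W[...,2];rr=np.hypot(W[...,0]-.4757,W[...,1]-.2195)
m=(rr<.032)&(z>.129)&(z<.163); p=W[m]; print('body',len(p),circ(p[:,:2]-0,.028),p[:,:2].mean(0))
```

```text
[0.47601858 0.21966495 0.34680553] [ 3.14056005e+00 -1.18334617e-03  1.13443299e+00] [-0.08293883  0.1163595  -0.9353775 ] 8.55
body 501 [0.47405894 0.22055028 0.02807976] [0.49587677 0.22538578]
```

View pics/c2.png

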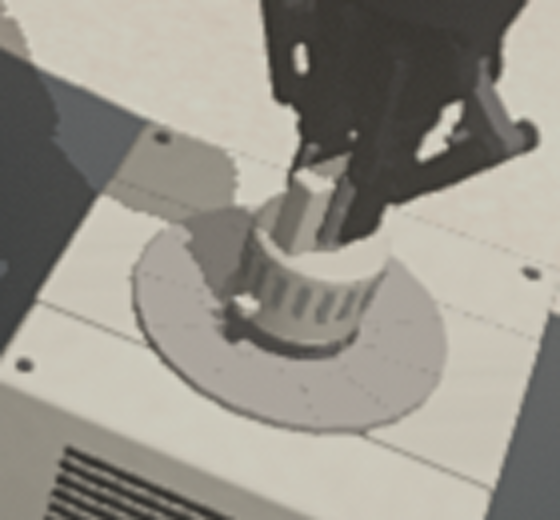

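View pics/w2.png

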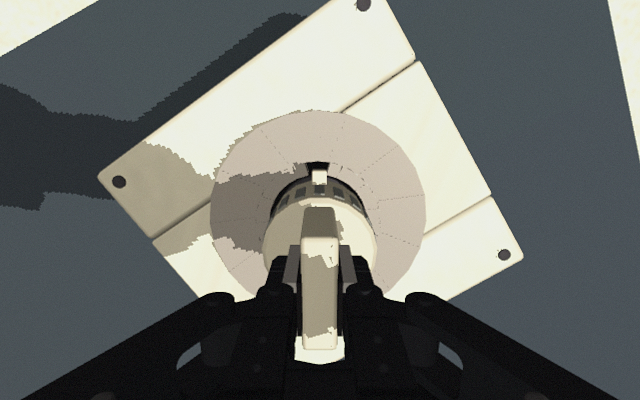

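The lug at (319,175) sits squarely in line with the notch at (319,166) in the wrist view. The scene fit suggests the cartridge is about 2 mm short along the lug axis, so I check that with the wrist pixels. I then shift and go down with force watching.

```bash
cat >> h.py <<'E'
def F(): return np.mean([np.array(arm.read_wrist_force()) for _ in range(3)],0)
def down(xy,z0,z1,lim,rot=None,step=.001,f0=-1.0):
    z=z0
    while z>z1+1e-6:
        z=max(z-step,z1); arm.line_to([*xy,z],rot,rate=.02); f=F()
        print(round(z,4),np.round(arm.read_tool_pos(),4),np.round(f,1),round(arm.read_time_s(),1))
        if f[2]-f0>lim or np.hypot(*f[:2])>10: print('stop'); return z
    return z
E
python3 - <<'E'
from h import *
s=load('w2');T=np.array(s['world_from_camera'])
def ray(u,v,z):
    d=T[:3,:3]@np.array([(u-s['cx'])/s['fx'],-(v-s['cy'])/s['fy'],-1]); return (T[:3,3]+d*(z-T[2,3])/d[2])[:2]
u=np.array([-.906,.423])
print('cart',ray(319,170,.1376)-.035*u,'sock',ray(319,162,.116)-.038*u)
S=[.4772,.2188]
arm.line_to([*S,.344],rate=.05); f0=F()[2]; print(f0)
down(S,.344,.3295,6,f0=f0,step=.0015)
E
```

```text
cart [0.47272262 0.22060198] sock [0.4747787  0.21965294]
-2.282812587039864
0.3425 [0.4771 0.2188 0.3423] [-0.2 -0.4 -2. ] 9.2
0.341 [0.4771 0.2188 0.3409] [ 0.5 -0.6 -1.9] 9.4
0.3395 [0.4771 0.2188 0.3394] [ 0.7 -0.2 -1.1] 9.7
0.338 [0.4772 0.2188 0.3379] [-0.6 -0.  -2.4] 9.9
0.3365 [0.4771 0.2188 0.3364] [ 0.7 -0.4 -1. ] 10.2
0.335 [0.4771 0.2187 0.3349] [ 0.9 -0.  -2.1] 10.4
0.3335 [0.4771 0.2188 0.3334] [-0.4  0.8 -2. ] 10.7
0.332 [0.4772 0.2188 0.3319] [-0.1  0.9 -2. ] 10.9
0.3305 [0.4772 0.2188 0.3304] [ 0.3 -0.2 -1.1] 11.2
0.3295 [0.4772 0.2188 0.3294] [-0.3 -0.6 -1.3] 11.4
```

Both checks agreed on a shift of about 2 mm. The descent is free and already about 2 mm past the height where the lugs would rest on the ring, so the lugs appear to be in the notches. I press on.

Run:
```python
from h import *
S=[.4774,.2188]
down(S,.3295,.3115,18.5,f0=-1.5,step=.0015)
```

```text
0.328 [0.4775 0.2189 0.3282] [-0.4  0.3  0.7] 11.7
0.3265 [0.4775 0.2189 0.3268] [-1.  -0.5  2.4] 11.9
0.325 [0.4775 0.2189 0.3252] [-0.7  0.   5.7] 12.2
0.3235 [0.4776 0.2189 0.3238] [-0.9 -0.7  5.7] 12.4
0.322 [0.4775 0.2189 0.3224] [-1.6 -0.3  6.5] 12.7
0.3205 [0.4776 0.2189 0.321 ] [-1.9 -1.1  7.7] 12.9
0.319 [0.4776 0.2189 0.3196] [-0.9 -0.7  9.1] 13.2
0.3175 [0.4776 0.2189 0.3182] [-1.8 -0.6  9.1] 13.4
0.316 [0.4776 0.219  0.3168] [-3.  -1.   9.8] 13.7
0.3145 [0.4776 0.219  0.3155] [-2.7 -1.  11. ] 13.9
0.313 [0.4776 0.219  0.3141] [-3.2 -1.7 11.8] 14.2
0.3115 [0.4776 0.219  0.3126] [-3.3 -1.9 12.9] 14.4
```

The spring force rises as specified: about 14.4 N net, so about 13.4 mm of spring travel, inside the turning range. I now twist in small steps about the cartridge's own axis, watching force and torque.

Run:
```python
from h import *
arm.move_gripper(0,100)
e=-.0022; r=np.radians
u=lambda d:np.array([np.cos(r(d)),np.sin(r(d))])
c=np.array([.4774,.2188])+e*u(-25); z=.3112
t0=np.array(arm.read_wrist_torque())
d=0
while d<89.5:
    d=min(d+3,90)
    a=-25-d
    arm.line_to([*(c-e*u(a)),z],[np.pi,0,r(a+90)],rate=.02); f=F(); t=np.array(arm.read_wrist_torque())-t0
    if d%9==0 or d==90: print(d,np.round(arm.read_tool_pos(),4),round(np.degrees(arm.read_tool_rot()[2]),1),np.round(f,1),np.round(t,2),np.round(c,4),round(arm.read_time_s(),1))
    if abs(t[2])>.7 or np.hypot(*f[:2])>15 or f[2]>22: print('stop',d,f,t); break
    if np.hypot(*f[:2])>2: c=c+np.clip(f[:2]*.0001,-.0003,.0003)
```

```text
9 [0.4776 0.2188 0.313 ] 56.0 [-2.4 -0.5 13.7] [ 0.12 -0.46 -0.12] [0.4748 0.2195] 15.4
18 [0.4773 0.2186 0.3131] 47.0 [-0.3 -0.4 13.2] [ 0.23 -0.59 -0.07] [0.4746 0.2195] 16.1
27 [0.4771 0.2184 0.3131] 38.0 [-0.7  0.2 13.4] [ 0.28 -0.57 -0.14] [0.4746 0.2195] 16.9
36 [0.4768 0.2183 0.3131] 29.0 [-0.8  0.3 13.1] [ 0.22 -0.61 -0.1 ] [0.4746 0.2195] 17.6
45 [0.4766 0.2181 0.3131] 20.0 [-0.6  1.3 12.9] [ 0.22 -0.66 -0.13] [0.4746 0.2195] 18.4
54 [0.4763 0.218  0.3132] 11.0 [-1.  -1.2 14.1] [ 0.2  -0.73 -0.07] [0.4746 0.2195] 19.1
63 [0.476  0.2179 0.3131] 2.0 [-0.9 -0.  13.9] [ 0.23 -0.74 -0.12] [0.4746 0.2195] 19.9
72 [0.4757 0.2178 0.3132] -7.0 [-1.2 -0.6 14. ] [ 0.15 -0.74 -0.07] [0.4746 0.2195] 20.6
81 [0.4754 0.2179 0.3132] -16.0 [ 0.4 -1.2 13.2] [ 0.17 -0.75 -0.06] [0.4746 0.2195] 21.4
90 [0.4751 0.218  0.3132] -25.0 [ 0.6  0.2 12.7] [ 0.12 -0.79 -0.08] [0.4746 0.2195] 22.1
```

Run:
```python
from h import *
p=np.array(arm.read_tool_pos()); xy=[.4750,.2179]; z=.3112
for i in range(12):
    z+=.001; arm.line_to([*xy,z],rate=.02); f=F(); print(round(z,4),round(arm.read_tool_pos()[2],4),np.round(f,1))
    if f[2]<1: break
arm.move_gripper(.03); print(arm.read_gripper_width()); z=arm.read_tool_pos()[2]
arm.line_to([*xy,z+.06],rate=.1)
arm.line_to([xy[0],xy[1],.46],rate=.2); arm.sleep(.2)
print(arm.read_wrist_force(),arm.read_time_s())
s=snap('wrist','w3'); t=snap('scene','s3')
a=cv2.resize(s['pixels'][100:400,150:500],(420,360)); b=cv2.resize(t['pixels'][150:280,410:550],(388,360),interpolation=cv2.INTER_CUBIC)
cv2.imwrite('pics/c3.png',np.hstack([a,b[:,:380]]))
for q in(t,s):
    W=cloud(q);zz=W[...,2];rr=np.hypot(W[...,0]-.4757,W[...,1]-.2195)
    p=W[(rr<.035)&(zz>.155)&(zz<.2)]; b=p[p[:,2]>np.percentile(p[:,2],50)-.006] if len(p) else p
    zt=np.percentile(zz[(rr<.03)&(zz<.2)],[50,98]); p=W[(rr<.035)&(zz>zt[1]-.006)&(zz<.2)]
    print('bar top',zt,cv2.minAreaRect((p[:,:2]*1000).astype(np.float32)),'ring',np.nanmedian(zz[(rr>.045)&(rr<.06)&(zz<.13)]),'body',np.nanmedian(zz[(rr<.03)&(zz>.12)&(zz<.155)]))
```

```text
0.3122 0.3137 [-2.5 -1.  12.7]
0.3132 0.3147 [-1.8 -1.6 12.1]
0.3142 0.3156 [-1.4 -1.  12.2]
0.3152 0.3165 [-2.2 -0.9 11.1]
0.3162 0.3174 [-1.  -0.6 10.5]
0.3172 0.3184 [-1.9 -0.9  9.9]
0.3182 0.3193 [-0.6 -0.8  9. ]
0.3192 0.3202 [-1.2  0.1  9.1]
0.3202 0.3211 [-1.1 -0.6  8.8]
0.3212 0.322 [-1.3  0.3  7.3]
0.3222 0.3223 [3.9 2.1 0.8]
0.030035561517282025
[ 0.12154021 -0.01407128  0.14370227] 26.6583
bar top [0.14539037 0.18267449] ((477.4697570800781, 220.1504364013672), (48.355411529541016, 16.854764938354492), 67.48748016357422) ring 0.11974800342603531 body 0.142592115250601
bar top [0.14354865 0.182201  ] ((475.4346008300781, 220.2419891357422), (47.30482864379883, 13.292543411254883), 64.86568450927734) ring 0.11912963641928725 body 0.14305130936182753
```

View pics/c3.png

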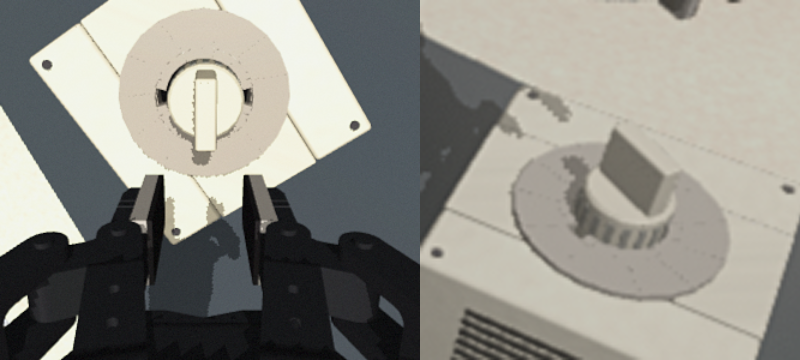

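The cartridge is locked. The body's top is 24 mm above the ring, so the underside is 21 mm below it, and the bar yaw is 65° (≡ -115°), with both empty notches a quarter turn away. I hand in the job.

```bash
python3 -c "
from workcell import arm
print(arm.read_wrist_force(),arm.read_time_s()); arm.close_job()"
```

```text
[ 0.07532357  0.40375115 -0.5172286 ] 26.7583
the job is handed in; nothing more can be done
```

The white cartridge is locked in the fume extractor's socket, and I handed the job in at about 27 s of the 72 s allowed. The hand-in call gives no verdict.

- **What I did:** I gripped the cartridge by its bar and carried it over the socket. The lugs went into the notches (at -25° yaw) with no resistance from the ring. I pressed it about 13 mm against the spring, turned it 90° clockwise, eased off until the ring held it, then let go and backed away.
- **Forces:** The wrist readings stayed at or below about 14 N in the press and twist, against the 40 N limit. The twist torque stayed below about 0.15 N m.
- **Last checks:** After release, the wrist camera put the underside about 21 mm below the ring top, which is the locked height. The bar was at 65° yaw, a quarter turn from the notches. The gripper was clear of everything.
- **Disagreements:** The cameras' absolute positions differed by up to about 5 mm, so I worked from the offsets, on which all three agreed. The cartridge also sat about 2 mm off-centre in the grip along the bar, which I corrected before insertion.
- **Not re-measured:** I did not measure the bystanders' positions again at the end. The arm stayed clear of them throughout.

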